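# Lay the next guard slat to the lap line

### The arm

A 7-joint arm with a two-finger parallel gripper is mounted at the origin on the work surface. World frame = base frame: x ahead of the robot, y to its left, z up, the work surface at z = 0. Lengths are in m, angles in rad, forces in N, time in s.
With the tool pointing down it reaches from about 0.425 to 0.8 m from the base axis. Payload 8.3 kg.
Tool frame: the origin (TCP) lies on the front face of the gripper's body, between the roots of the fingers; the fingertips stand 73 mm ahead of it and the grasp point (between the pads) lies 54 mm ahead of it (manip.grip_point_offset is the distance from the TCP to the grasp point, in m); z points along the fingers, y is the direction in which the jaws open and shut (so a half turn about z gives the same grasp; the last joint's range is limited). The gripper opens to 85 mm and grips with 20 to 120 N. Pads are 22 mm wide; open, the fingers measure 114 mm over their backs; the gripper's body (76 mm by 85 mm) begins 54 mm behind the grasp point. The pads swing forward as they close: fully open they stand 13 mm farther back than shut.
Start: joints at [1.174, 0.383, 0.016, 1.37, -0.006, 1.388, -0.046], TCP at [0.205, -0.59, 0.304] pointing down, gripper open.
Joint ranges: [-2.95, 2.95], [-0.25, 2.06], [-1.52, 1.56], [0.18, 2.33], [-1.44, 4.58], [0.02, 2.06], [-3.01, 3.01]. Speed limits (rad/s): [2.39, 2.39, 3.01, 3.01, 3.14, 3.14, 3.14].

### API

Orientations are given as [roll, pitch, yaw] about the fixed x, y, z axes, in that order (R = Rz(yaw) Ry(pitch) Rx(roll)).
In Python, from station import manip, viewer, ticket, spot_in gives the robot as it stands. The module is installed in compiled form; this text tells all that it offers.
- The arm moves only by the shell command python3 -m inch 'ROWS' [OPENING] [FORCE]. ROWS is JSON, a list of rows, each an object with "travel": the shift along the tool's x, y, z in cm, a list of three; "twist": the turn about the tool's z in rad. A call has 1 to 12 rows; each row shifts and turns the pose as measured when the row begins, along the tool's axes as they then stand; what a row does not reach is not made up. A row lasts 1/12 s, in which the tool goes at most 41.7 mm and 7.16 degrees, less where a joint would pass 70% of its speed; a pose out of reach is approached as far as the arm can. A call with a gripper value outside its range is refused whole. OPENING is the finger opening in cm, from 0 to 8.54, set as the call begins (- or left out, the last holds). The fingers move at their own pace and stop on an object; FORCE is the grip in N (left out, the last holds). Time passes only in rows, so rows that do not move let the fingers close. It gives the time, the measured TCP pose, the force and the opening at its end, in the units of the state.
- manip.read_state(): the state, without advancing time (a new reading comes with each control period).
- viewer.capture(name): name is "side" or "top" or "wrist"; returns (picture, depth): 420x560x3 uint8, blue, green, red; 420x560 float32, m along the optical axis (not along the pixel's ray), 0 where there is no reading.
- viewer.calibration(name): a dict with "intrinsics" (3x3 intrinsics, pixels), "distortion" ([k1, k2, p1, p2, k3] as OpenCV has them; the pictures are not rectified), "camera_from_world" (4x4, takes a point from world to camera coordinates). Camera axes: x right, y down, z forward; pixel columns grow to the right and rows downward; lengths in m; the calibration is good to about 2 mm. A picture is of the moment at which its call begins: read the wrist's pose just before it. calibration takes no time and is no camera call; for the wrist camera it gives the pose at the moment of the call.
- ticket.hand_in(): hands the job in, once; it reports no verdict.
Trained networks look in the newest picture that a camera, given by its name, has taken for a name from the list of things; names that differ only in an ending like _2 or _b are one class to them, and where a whole thing is asked for, a point or a joint stands for the part that bears it (a point fixed in the world has none). Each returns a list of dicts, best first, with "confidence" (0 to 1); they miss things now and then, are a little off and sometimes report something else, mostly with a low value. They report only what shows in the picture. A call takes as long as a camera call.
- spot_in(label, camera): "bbox" ([left, top, right, bottom] in pixels, round what is visible of it).
The state is a dict: "clock": time; "qpos": joint angles; "dq": joint speeds; "joint_efforts": joint torques, N m; "ee_pos": TCP position; "ee_rot": TCP orientation; "ft_force": force on the tool from outside, world axes, zero at the start; "wrist_torque": the same for the moment, N m; "grip_width": opening from 0.0 (shut) to 1.0 (fully open).
Only numpy, scipy, OpenCV 4.12 (cv2) and the standard library are available. Lean on these libraries where they do the work, as an engineer would, in place of code of your own. Each camera call takes 0.05 s, during which the arm holds its last target. There are 200 camera calls.

### The job

On the sloping assembly board, use the red-handled pusher to feed the bottom slat out of the magazine and down over the dark starter slat, until its lower edge lies along the yellow lap line, flat and straight. Then draw the pusher all the way back so that the next slat drops to the magazine floor, and let go. Leave the other things on the bench where they are.

Things in the scene. Friction and masses are not known exactly. Their poses are not given: they have to be found in the camera images.
- board: blue sloping board fixed to the bench, base 530 (x) x 150 (y) mm; origin: centre of its underside, on the bench; x level, pointing downhill, z up. Its face falls 14 degrees along +x: raised bed with the pusher, grey magazine (95 mm long, 38 mm high, open top), 48 mm of raised bed past the gate, then, 8 mm lower, the lower bed with the starter slat. Side rails guide slats, 2 mm play a side
- magazine_floor (a point): centre of the magazine's floor (top of the raised bed); x down the slope, y across, z square to the slope. The gate's inner face is 41.5 mm down the slope from it; below the gate is a slot 8 mm high that passes one slat only
- line (a point): middle of the yellow lap line (5 mm wide, across) on the face of the dark steel starter slat (80 x 120 x 6 mm, clamped on the lower bed; its upper edge is 36 mm uphill of the line). x down the slope, y across, z square to it. The line lies 92 to 120 mm down the slope from the gate, differing from run to run
- pusher (a joint): travel of the pusher down the slope, m: 0 = all the way back, 0.162 = end stop. Starts at 0 to 0.022; at about 0.027 its blade (60 mm wide, 4.5 mm thick) meets the bottom slat and then pushes it 1:1. About 3 N of friction; stays where left. The blade carries the rest of the stack while it is out
- handle (a point): centre of the top of the pusher's handle: an upright red post 24 x 24 mm and 50 mm high (square to the slope) on the rear of the blade, clear on all sides at the start; with the slat on the line it still stands at least 30 mm behind the magazine's rear wall. It can be pushed, or gripped across the slope from above. x down the slope, y across, z square to the slope
- slat_a: aluminium slat, 80 long (x, down the slope) x 120 wide (y) x 6 mm thick, about 155 g (varies); origin at the centre of its underside, z out of its face. The bottom one of four in the magazine: the one to lay. When laid to the line its upper end still rests on the raised bed and its lower end on the starter slat
- slat_a_edge (a point): middle of the lower (downhill) edge of slat_a, on its underside
- slat_b: aluminium slat, 80 long (x, down the slope) x 120 wide (y) x 6 mm thick, about 155 g (varies); origin at the centre of its underside, z out of its face. Second in the stack; drops 6 mm to the magazine floor when the pusher is back
- slat_c: aluminium slat, 80 long (x, down the slope) x 120 wide (y) x 6 mm thick, about 155 g (varies); origin at the centre of its underside, z out of its face. Third in the stack
- slat_d: aluminium slat, 80 long (x, down the slope) x 120 wide (y) x 6 mm thick, about 155 g (varies); origin at the centre of its underside, z out of its face. Top of the stack
- rivet_tin: bystander: open green tin, 90 x 70 x 35 mm, near the board
- ratchet: bystander: steel wrench lying beside the board on the robot's side, 190 mm long
- driver: bystander: yellow screwdriver lying beyond the board
- hose_elbow: bystander: hose elbow fitting standing on its brass nut, 56 mm high
- spray_can: bystander: spray can, 60 mm across, 180 mm high
- mug: bystander: white mug, 80 mm across, 90 mm high
- socket: bystander: steel socket standing on end, 30 mm across, 50 mm high

How it is judged:
By the outcome, as a careful person would: the job done as asked, in the order asked, and still so for the second after the job is handed in, with the robot touching nothing.
It also fails if it takes over 38 s, if anything falls off the work surface, if the arm or the gripper's body presses on something with over 40 N, if the wrist force passes 120 N, or if a joint passes its speed limit or range.

## Working session

There is one attempt and no reset: what is moved stays moved. The work goes in short steps, Python scripts to look and compute and a shell command to move; the robot and the scene stay as the last step left them, time stands still between calls to the robot, and variables do not carry over. Pictures are saved under pics/ and viewed, about 8 in all and at most 12, crops included, and the job is handed in when it is done.

```bash
mkdir -p pics; python3 - <<'E'
from station import manip, viewer, spot_in
import cv2, numpy as np
print(manip.read_state(), manip.grip_point_offset)
for c in ["side","top"]:
    im,d=viewer.capture(c); cv2.imwrite(f"pics/{c}0.png",im); np.savez(f"{c}0.npz",im=im,d=d)
    k=viewer.calibration(c); print(c,np.round(k["intrinsics"],1).tolist(),k["distortion"],np.round(k["camera_from_world"],4).tolist())
    for l in ["board","handle","line","slat_a","ratchet","rivet_tin","spray_can","mug","hose_elbow","socket","driver"]:
        r=spot_in(l,c); print(l,[(np.round(x["bbox"]).tolist(),round(x["confidence"],2)) for x in r[:2]])
E
```

```text
{'clock': 0.0, 'qpos': array([ 1.17409447,  0.38421076,  0.01635314,  1.37119571, -0.00633572,
        1.38820644, -0.04649098]), 'dq': array([-0.0009662 , -0.00084119,  0.0017996 , -0.00084788,  0.00044709,
       -0.00143915, -0.00076044]), 'joint_efforts': array([-4.86084791e-04, -6.27596784e+01,  8.43806863e-01, -3.71820867e+01,
        1.64317258e-02,  1.43428001e-02,  4.63057211e-05]), 'ee_pos': array([ 0.20470448, -0.59012339,  0.30287682]), 'ee_rot': array([-3.13961991e+00, -7.07707379e-06,  3.33887165e-01]), 'ft_force': array([-0.22741574, -0.28746729,  0.92167159]), 'wrist_torque': array([0.05300972, 0.00417789, 0.03931656]), 'grip_width': 1.0013053603436448} 0.0539
side [[477.0, 0.0, 285.1], [0.0, 477.0, 212.0], [0.0, 0.0, 1.0]] [0.01506831 0.         0.         0.         0.        ] [[0.8533, -0.5213, 0.0116, -0.4748], [-0.3809, -0.6384, -0.6689, 0.2883], [0.3561, 0.5664, -0.7433, 1.2066], [0.0, 0.0, 0.0, 1.0]]
board [([234.0, 139.0, 350.0, 322.0], 0.79), ([254.0, 144.0, 290.0, 200.0], 0.59)]
handle [([256.0, 143.0, 292.0, 202.0], 0.94), ([339.0, 407.0, 362.0, 420.0], 0.
[... 790 characters left out ...]
 -0.9889, 1.4642], [0.0, 0.0, 0.0, 1.0]]
board [([186.0, 171.0, 343.0, 246.0], 0.9)]
handle [([201.0, 186.0, 255.0, 218.0], 0.64)]
line [([295.0, 203.0, 324.0, 241.0], 0.64), ([202.0, 186.0, 255.0, 214.0], 0.64)]
slat_a [([256.0, 192.0, 286.0, 230.0], 0.79), ([211.0, 166.0, 237.0, 178.0], 0.33)]
ratchet [([225.0, 234.0, 272.0, 250.0], 0.73)]
rivet_tin [([264.0, 165.0, 292.0, 191.0], 0.66), ([208.0, 164.0, 262.0, 180.0], 0.24)]
spray_can [([117.0, 216.0, 148.0, 238.0], 0.87)]
mug [([395.0, 251.0, 428.0, 277.0], 0.8)]
hose_elbow [([388.0, 208.0, 398.0, 223.0], 0.64)]
socket [([320.0, 180.0, 327.0, 192.0], 0.6)]
driver [([208.0, 166.0, 233.0, 177.0], 0.63), ([256.0, 193.0, 285.0, 229.0], 0.32)]
```

```bash
python3 - <<'E'
import cv2
a=cv2.imread("pics/side0.png")[90:350,180:420];b=cv2.imread("pics/top0.png")[140:290,100:440]
cv2.imwrite("pics/v1.png",cv2.resize(a,None,fx=2.3,fy=2.3,interpolation=2));cv2.imwrite("pics/v2.png",cv2.resize(b,None,fx=2.3,fy=2.3,interpolation=2))
E
```

```text
(no output)
```

View pics/v1.png

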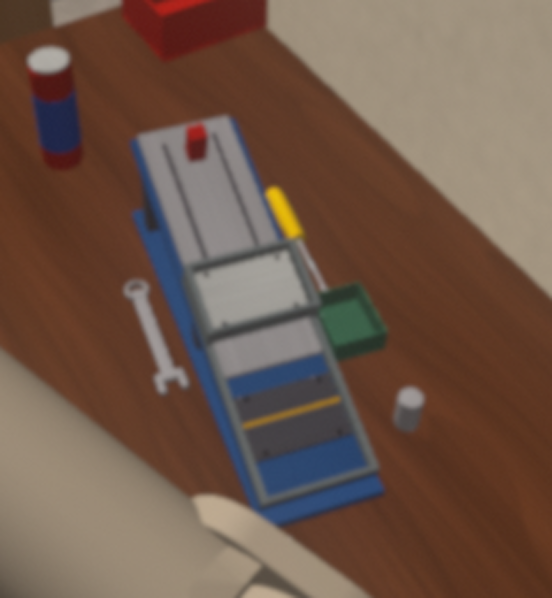

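View pics/v2.png

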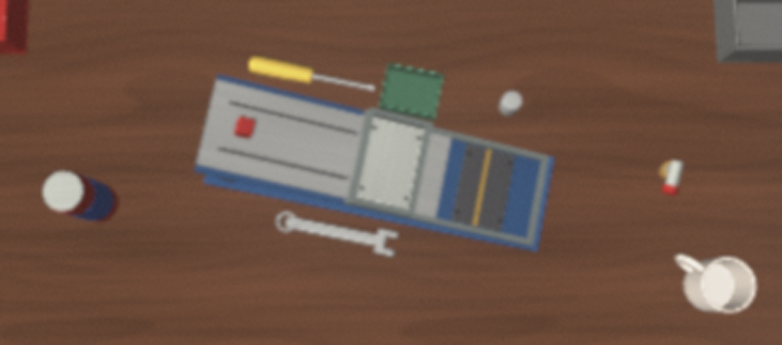

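View 1 (side) shows the red handle at crop (196,142), the magazine at (255,290) and the yellow lap line from (243,425) to (340,400). View 2 (top) shows the handle at (245,127) and the line running from (488,150) to (476,223). The board falls to the right, towards −y. Nothing stands around the handle.

```bash
cat > h.py <<'E'
import cv2, numpy as np
from station import manip, viewer, spot_in
def rays(c,k,px):
    p=cv2.undistortPoints(np.array(px,float).reshape(-1,1,2),k["intrinsics"],k["distortion"]).reshape(-1,2)
    return np.c_[p,np.ones(len(p))]
def world(k,px,z):
    T=np.linalg.inv(k["camera_from_world"]); r=rays(0,k,px)*np.array(z).reshape(-1,1)
    return r@T[:3,:3].T+T[:3,3]
def tri(k1,p1,k2,p2):
    A=[];b=[]
    for k,p in((k1,p1),(k2,p2)):
        T=np.linalg.inv(k["camera_from_world"]);d=T[:3,:3]@rays(0,k,[p])[0];d/=np.linalg.norm(d)
        M=np.eye(3)-np.outer(d,d);A.append(M);b.append(M@T[:3,3])
    X=np.linalg.lstsq(np.vstack(A),np.hstack(b),rcond=None)[0]
    return X,np.linalg.norm(np.vstack(A)@X-np.hstack(b))
def proj(k,X):
    T=k["camera_from_world"];r=cv2.Rodrigues(T[:3,:3])[0]
    return cv2.projectPoints(np.array(X,float).reshape(-1,1,3),r,T[:3,3],k["intrinsics"],k["distortion"])[0].reshape(-1,2)
E
python3 - <<'E'
from h import *
K={c:viewer.calibration(c) for c in("side","top")}
res={}
for c,hb,lb in(("side",(254,140,294,204),(280,245,336,295)),("top",(200,188,214,204),(295,198,328,245))):
    z=np.load(c+"0.npz");im=z["im"];d=z["d"];h=cv2.cvtColor(im,cv2.COLOR_BGR2HSV)
    def pts(m,b):
        q=np.zeros_like(m);q[b[1]:b[3],b[0]:b[2]]=m[b[1]:b[3],b[0]:b[2]];y,x=np.nonzero(q);return np.c_[x,y]
    red=((h[...,0]<8)|(h[...,0]>172))&(h[...,1]>150)&(h[...,2]>90)
    yel=(h[...,0]>12)&(h[...,0]<28)&(h[...,1]>110)&(h[...,2]>110)
    R=pts(red,hb);Y=pts(yel,lb)
    print(c,"red",len(R),R.min(0),R.max(0),"yel",len(Y))
    W=world(K[c],Y,d[Y[:,1],Y[:,0]]);m=np.median(W,0);print("line med",m.round(4),W.std(0).round(4))
    vx,vy,x0,y0=cv2.fitLine(Y.astype(np.float32),2,0,.01,.01).ravel();print("2d line",vx,vy,x0,y0,[Y[np.argmin(Y@[vx,vy])],Y[np.argmax(Y@[vx,vy])]])
    WR=world(K[c],R,d[R[:,1],R[:,0]]);t=WR[WR[:,2]>WR[:,2].max()-.008];print("handle top",np.median(t,0).round(4),len(t),R[WR[:,2]>WR[:,2].max()-.008].mean(0))
    if c=="top":
        # plane of raised bed
        gx,gy=np.meshgrid(np.arange(190,250),np.arange(180,225));P=np.c_[gx.ravel(),gy.ravel()]
        W=world(K[c],P,d[P[:,1],P[:,0]])
        best=0;rng=np.random.default_rng(0)
        for _ in range(500):
            a=W[rng.choice(len(W),3)];n=np.cross(a[1]-a[0],a[2]-a[0]);l=np.linalg.norm(n)
            if l<1e-6:continue
            n/=l;n*=np.sign(n[2]);i=abs((W-a[0])@n)<.003
            if abs(n[2]-.97)<.03 and i.sum()>best:best=i.sum();I=i
        Q=W[I];m=Q.mean(0);n=np.linalg.svd(Q-m)[2][2];n*=np.sign(n[2])
        print("bed",best,m.round(4),n.round(4),"tilt",np.degrees(np.arccos(n[2])),"downhill yaw",np.degrees(np.arctan2(n[1],n[0])))
E
```

```text
side red 56 [262 145] [268 156] yel 123
line med [ 0.5244 -0.1584  0.0575] [0.033  0.0073 0.0022]
2d line 0.96146756 -0.27491847 306.35773 268.88617 [array([286, 275]), array([327, 263])]
handle top [0.5946 0.1772 0.2017] 32 [265.03125 147.15625]
top red 38 [203 192] [209 198] yel 47
line med [ 0.523  -0.1575  0.0567] [0.0303 0.0066 0.0023]
2d line 0.19120468 -0.9815502 308.93616 221.46808 [array([306, 236]), array([312, 206])]
handle top [0.5948 0.1815 0.2044] 26 [205.73076923 194.53846154]
bed 1123 [0.5866 0.1428 0.1373] [-0.0701 -0.2116  0.9748] tilt 12.87917199423483 downhill yaw -108.32821319490924
```

```bash
python3 -m inch '[{"travel":[0,0,-1.0],"twist":-0.115},{"travel":[0,0,-1.0],"twist":-0.115},{"travel":[0,0,-1.0],"twist":-0.115},{"travel":[0,0,-1.0],"twist":-0.115},{"travel":[0,0,-1.0],"twist":-0.115},{"travel":[0,0,-1.0],"twist":-0.115},{"travel":[0,0,-1.0],"twist":-0.115},{"travel":[0,0,-1.0],"twist":-0.115},{"travel":[0,0,-1.0],"twist":-0.115}]' 8.5 30; cat > st.py <<'E'
import sys;from h import *
s=manip.read_state();R=cv2.Rodrigues(np.array([0,0,s["ee_rot"][2]]))[0]@np.diag([1,-1,-1])
t=np.array([float(v) for v in sys.argv[1:4]]);y=np.radians(float(sys.argv[4]))
print("t",s["clock"],"pos",s["ee_pos"].round(4),"yaw",np.degrees(s["ee_rot"]).round(2),"F",s["ft_force"].round(1),"grip",round(s["grip_width"],3))
print("to go cm (tool)",(R.T@(t-s["ee_pos"])*100).round(2),"twist",round(s["ee_rot"][2]-y,3))
E
python3 st.py 0.595 0.179 0.33 78.5
```

```text
clock: 1.95
ee_pos: [0.2045, -0.5896, 0.3944]
ee_rot: [-3.138, -0.005, 1.413]
ft_force: [-0.3, -0.2, -0.3]
grip_width: 0.997
t 1.95 pos [ 0.2045 -0.5896  0.3944] yaw [-179.8    -0.3    80.95] F [-0.3 -0.2 -0.3] grip 0.997
to go cm (tool) [82.04 26.48  6.44] twist 0.043
```

```bash
python3 -m inch '[{"travel":[3.7,1.2,0],"twist":0.02},{"travel":[3.7,1.2,0],"twist":0.02},{"travel":[3.7,1.2,0],"twist":0},{"travel":[3.7,1.2,0],"twist":0},{"travel":[3.7,1.2,0],"twist":0},{"travel":[3.7,1.2,0],"twist":0},{"travel":[3.7,1.2,0],"twist":0},{"travel":[3.7,1.2,0],"twist":0},{"travel":[3.7,1.2,0],"twist":0},{"travel":[3.7,1.2,0],"twist":0},{"travel":[3.7,1.2,0],"twist":0}]'; python3 st.py 0.595 0.179 0.33 78.5
```

```text
clock: 2.87
ee_pos: [0.4106, -0.207, 0.3951]
ee_rot: [-3.139, 0.003, 1.365]
ft_force: [0.2, -1.2, -0.3]
grip_width: 0.994
t 2.8667 pos [ 0.4106 -0.207   0.3951] yaw [-179.83    0.19   78.19] F [ 0.2 -1.2 -0.3] grip 0.994
to go cm (tool) [41.56 10.15  6.51] twist -0.005
```

```bash
python3 -m inch '[{"travel":[3.8,0.9,0],"twist":0},{"travel":[3.8,0.9,0],"twist":0},{"travel":[3.8,0.9,0],"twist":0},{"travel":[3.8,0.9,0],"twist":0},{"travel":[3.8,0.9,0],"twist":0},{"travel":[3.8,0.9,0],"twist":0},{"travel":[3.8,0.9,0.2],"twist":0},{"travel":[3.8,0.9,0.5],"twist":0},{"travel":[3.8,0.9,1],"twist":0},{"travel":[3,0.9,1],"twist":0},{"travel":[2,0.6,1],"twist":0},{"travel":[0,0,0],"twist":0}]'; python3 st.py 0.595 0.179 0.33 78.5; python3 - <<'E'
from h import *
im,d=viewer.capture("wrist");k=viewer.calibration("wrist");np.savez("w0.npz",im=im,d=d,K=k["intrinsics"],D=k["distortion"],T=k["camera_from_world"])
cv2.imwrite("pics/w0.png",im)
for l in("handle","slat_a","line"):print(l,[(np.round(x["bbox"]).tolist(),round(x["confidence"],2)) for x in spot_in(l,"wrist")[:2]])
print(proj(k,[.595,.179,.203]))
E
```

```text
clock: 3.87
ee_pos: [0.5908, 0.1846, 0.3578]
ee_rot: [3.136, 0.001, 1.368]
ft_force: [-0.1, -0.2, -0.6]
grip_width: 0.993
t 3.8667 pos [0.5908 0.1846 0.3578] yaw [1.7968e+02 6.0000e-02 7.8410e+01] F [-0.1 -0.2 -0.6] grip 0.993
to go cm (tool) [-0.46  0.53  2.78] twist -0.002
handle [([242.0, 172.0, 322.0, 342.0], 0.71)]
slat_a []
line []
[[281.0450685  222.79294724]]
```

View pics/w0.png

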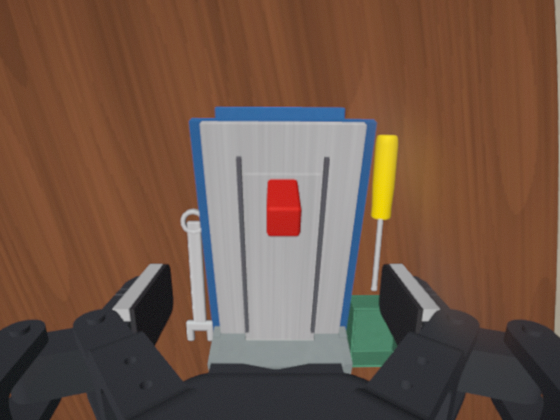

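The wrist view shows the post at pixels (267–300, 180–235), with its uphill face above and its top face below, near (284,221). The blade runs to the magazine at row 330, and the rails are nearly vertical in the picture. I'll measure the top face with depth.

```bash
python3 - <<'E'
from h import *
z=np.load("w0.npz");im,d=z["im"],z["d"];k=dict(intrinsics=z["K"],distortion=z["D"],camera_from_world=z["T"])
print("cam",np.linalg.inv(z["T"])[:3,3].round(3))
g,h=np.meshgrid(np.arange(560),np.arange(420));P=np.c_[g.ravel(),h.ravel()];W=world(k,P,d.ravel()).reshape(420,560,3)
hs=cv2.cvtColor(im,cv2.COLOR_BGR2HSV);red=((hs[...,0]<8)|(hs[...,0]>172))&(hs[...,1]>150);red[:,:240]=0;red[:,330:]=0
for r in range(178,238,4):
    c=np.nonzero(red[r])[0]
    if len(c):print(r,c.min(),c.max(),np.median(W[r,c[3:-3]],0).round(4),hs[r,c,2].mean().round())
# bed plane
B=np.r_[W[150:320,250:262].reshape(-1,3),W[245:320,250:310].reshape(-1,3),W[130:300,335:345].reshape(-1,3),W[130:300,215:232].reshape(-1,3)];B=B[np.isfinite(B).all(1)]
for _ in range(5):
    m=B.mean(0);n=np.linalg.svd(B-m,full_matrices=False)[2][2];n*=np.sign(n[2]);e=abs((B-m)@n);B=B[e<max(.0015,2*e.std())] 
print(len(B),m.round(4),n.round(4),np.degrees(np.arccos(n[2])),np.degrees(np.arctan2(n[1],n[0])),e.std())
# slots yaw: dark lines
gr=cv2.cvtColor(im,cv2.COLOR_BGR2GRAY)
for a,b in((230,252),(310,335)):
    L=[]
    for r in range(165,320,3):L.append(W[r,a+np.argmin(gr[r,a:b])][:2])
    vx,vy,x,y=cv2.fitLine(np.array(L,np.float32),2,0,.01,.01).ravel();print("slot yaw",np.degrees(np.arctan2(vy,vx)),x,y)
E
```

```text
cam [0.604 0.248 0.429]
182 268 296 [0.6006 0.199  0.165 ] 196.0
186 268 297 [0.6012 0.1973 0.172 ] 195.0
190 268 297 [0.6    0.1958 0.1788] 196.0
194 268 298 [0.5999 0.1941 0.1848] 196.0
198 267 298 [0.5991 0.1927 0.1907] 197.0
202 267 299 [0.599  0.1913 0.1969] 196.0
206 267 299 [0.5985 0.1898 0.2023] 203.0
210 267 300 [0.5984 0.1876 0.2041] 205.0
214 267 300 [0.5979 0.185  0.204 ] 185.0
218 267 299 [0.5976 0.1824 0.2036] 185.0
222 267 299 [0.5964 0.1791 0.2027] 184.0
226 267 299 [0.5958 0.1763 0.2019] 182.0
230 267 299 [0.5952 0.1731 0.2014] 181.0
234 268 298 [0.5946 0.1701 0.2004] 178.0
6513 [0.5786 0.1341 0.1373] [-0.0479 -0.2026  0.9781] 12.013738414410327 -103.29897731943198 0.00041424114585073837
slot yaw 77.817276 0.5558444 0.14676744
slot yaw 77.89198 0.6207198 0.13332878
```

```bash
python3 -m inch '[{"travel":[0,0.35,1.5],"twist":0.009},{"travel":[0,0.3,2],"twist":0},{"travel":[0,0,2],"twist":0},{"travel":[0,0,2],"twist":0},{"travel":[0,0,2],"twist":0},{"travel":[0,0,1],"twist":0},{"travel":[0,0,0.5],"twist":0},{"travel":[0,0,0],"twist":0}]'; python3 st.py 0.5975 0.184 0.239 77.9
```

```text
clock: 4.73
ee_pos: [0.6031, 0.1618, 0.2582]
ee_rot: [3.112, 0.003, 1.33]
ft_force: [-0.9, 0.4, 0.6]
grip_width: 0.997
t 4.7333 pos [0.6031 0.1618 0.2582] yaw [178.29   0.18  76.2 ] F [-0.9  0.4  0.6] grip 0.997
to go cm (tool) [ 2.02 -1.07  1.92] twist -0.03
```

```bash
python3 -m inch '[{"travel":[1,-0.5,0],"twist":-0.015},{"travel":[1,-0.5,0],"twist":-0.01},{"travel":[0,0,0],"twist":0},{"travel":[0,0,0],"twist":0}]'; python3 st.py 0.5975 0.184 0.239 77.9
```

```text
clock: 5.07
ee_pos: [0.5987, 0.1853, 0.2624]
ee_rot: [3.107, 0.002, 1.356]
ft_force: [-0.1, -0.5, 0.5]
grip_width: 0.998
t 5.0667 pos [0.5987 0.1853 0.2624] yaw [1.7799e+02 9.0000e-02 7.7660e+01] F [-0.1 -0.5  0.5] grip 0.998
to go cm (tool) [-0.16 -0.09  2.34] twist -0.004
```

```bash
python3 -m inch '[{"travel":[0,-0.2,0.8],"twist":0},{"travel":[0,0,0.8],"twist":0},{"travel":[0,0,0.4],"twist":0},{"travel":[0,0,0],"twist":0}]'; python3 st.py 0.5955 0.184 0.239 77.9
```

```text
clock: 5.4
ee_pos: [0.5973, 0.1877, 0.242]
ee_rot: [3.104, -0.0, 1.358]
ft_force: [-0.0, -0.1, -0.2]
grip_width: 0.993
t 5.4 pos [0.5973 0.1877 0.242 ] yaw [ 1.7786e+02 -1.0000e-02  7.7830e+01] F [-0.  -0.1 -0.2] grip 0.993
to go cm (tool) [-0.4 -0.1  0.3] twist -0.001
```

Close enough, so I'll close the gripper with a moderate force.

```bash
python3 -m inch '[{"travel":[-0.3,0,0.2],"twist":0},{"travel":[0,0,0],"twist":0},{"travel":[0,0,0],"twist":0},{"travel":[0,0,0],"twist":0},{"travel":[0,0,0],"twist":0},{"travel":[0,0,0],"twist":0},{"travel":[0,0,0],"twist":0},{"travel":[0,0,0],"twist":0}]' 1.8 30; python3 st.py 0.5955 0.184 0.239 77.9
```

```text
clock: 6.07
ee_pos: [0.5951, 0.1836, 0.239]
ee_rot: [3.11, 0.002, 1.357]
ft_force: [1.3, 0.5, 0.1]
grip_width: 0.283
t 6.0667 pos [0.5951 0.1836 0.239 ] yaw [1.7817e+02 1.0000e-01 7.7770e+01] F [1.3 0.5 0.1] grip 0.283
to go cm (tool) [ 0.04  0.03 -0.  ] twist -0.002
```

```bash
python3 -m inch '[{"travel":[-0.5,0,0.12],"twist":0},{"travel":[-1,0,0.25],"twist":0},{"travel":[-1,0,0.25],"twist":0},{"travel":[-1,0,0.25],"twist":0},{"travel":[0,0,0],"twist":0}]'; python3 st.py 0.5955 0.184 0.239 77.9
```

```text
clock: 6.48
ee_pos: [0.5893, 0.1577, 0.2326]
ee_rot: [3.104, -0.016, 1.368]
ft_force: [1.1, -4.1, -2.6]
grip_width: 0.283
t 6.4833 pos [0.5893 0.1577 0.2326] yaw [177.82  -0.94  78.4 ] F [ 1.1 -4.1 -2.6] grip 0.283
to go cm (tool) [ 2.7   0.08 -0.64] twist 0.009
```

```bash
python3 -m inch '[{"travel":[-1,0,0.25],"twist":0.009},{"travel":[-1,0,0.25],"twist":0},{"travel":[-1,0,0.25],"twist":0},{"travel":[-1,0,0.25],"twist":0},{"travel":[-1,0,0.25],"twist":0},{"travel":[-0.6,0,0.15],"twist":0},{"travel":[0,0,0],"twist":0},{"travel":[0,0,0],"twist":0}]'; python3 st.py 0.5955 0.184 0.239 77.9; cat > look.py <<'E'
import sys;from h import *
n=sys.argv[1];out=[]
for c,b in(("top",(230,180,340,250)),("side",(250,190,350,320))):
    im,d=viewer.capture(c);cv2.imwrite(f"pics/{c}{n}.png",im);np.savez(f"{c}{n}.npz",im=im,d=d)
    q=cv2.resize(im[b[1]:b[3],b[0]:b[2]],None,fx=4,fy=4,interpolation=2);out.append(q)
h=max(q.shape[0] for q in out);cv2.imwrite(f"pics/l{n}.png",np.hstack([np.pad(q,((0,h-q.shape[0]),(0,0),(0,0))) for q in out])[:600,:900])
E
sed -i 's/:900\]/:800]/;s/fx=4,fy=4/fx=3.7,fy=3.7/' look.py; python3 look.py 1
```

```text
clock: 7.15
ee_pos: [0.5815, 0.1237, 0.2244]
ee_rot: [3.089, -0.056, 1.379]
ft_force: [3.4, 1.7, -0.2]
grip_width: 0.285
t 7.15 pos [0.5815 0.1237 0.2244] yaw [176.98  -3.24  79.  ] F [ 3.4  1.7 -0.2] grip 0.285
to go cm (tool) [ 6.19  0.22 -1.46] twist 0.019
```

View pics/l1.png

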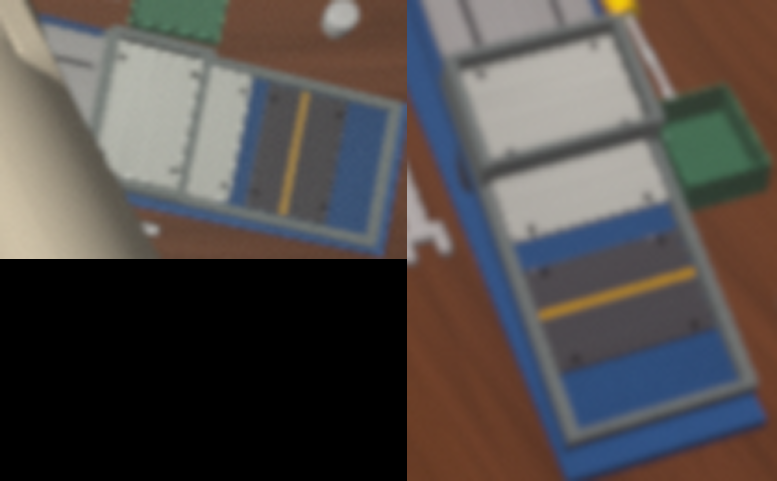

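Look 1 shows slat_a out past the gate, with its lower edge at about (245,75)–(237,205) in the top part and (515,240)–(672,203) in the side part. The line, running straight across, is still clear of it downhill. I'll measure the gap from both views.

```bash
cat > gap.py <<'E'
import sys;from h import *
n=sys.argv[1];hh=float(sys.argv[2]);yaw=np.radians(float(sys.argv[3]) if len(sys.argv)>3 else -102.1);a=np.radians(14)
u=np.array([np.cos(a)*np.cos(yaw),np.cos(a)*np.sin(yaw),-np.sin(a)]);nn=np.array([np.sin(a)*np.cos(yaw),np.sin(a)*np.sin(yaw),np.cos(a)]);v=np.cross(nn,u)
L0=np.array([.5237,-.158,.057]);S=np.arange(-75,15,.25)
def rect(c,num,h,w):
    im=np.load(f"{c}{num}.npz")["im"];k=viewer.calibration(c)
    s,ww=np.meshgrid(S,w);X=L0+(s[...,None]*u+ww[...,None]*v+h*nn)*1e-3
    m=proj(k,X).reshape(*s.shape,2).astype(np.float32)
    return cv2.remap(im,m[...,0],m[...,1],cv2.INTER_CUBIC).astype(float).mean(0)
for c in("top","side"):
    for w in((-45,-20),(-12,12),(20,45)):
        w=np.arange(*w,1.)
        p=rect(c,0,0,w);y=p[:,1:].mean(1)-p[:,0];y=np.where(abs(S)<13,y-np.median(y[abs(S)<13]),0).clip(0);y[y<.3*y.max()]=0
        ls=(y*S).sum()/y.sum()
        q=rect(c,n,hh,w);b=q.mean(1);g=-np.gradient(cv2.GaussianBlur(b.reshape(1,-1),(0,0),5).ravel());i=np.argmax(g[8:-8])+8
        print(c,w[0],"line s",round(ls,2),"edge s",S[i],"grad",round(g[i],2),"gap",round(ls-S[i],2))
E
python3 gap.py 1 8
```

```text
top -45.0 line s -0.76 edge s -56.25 grad 2.24 gap 55.49
top -12.0 line s -0.95 edge s -56.75 grad 2.39 gap 55.8
top 20.0 line s -0.95 edge s -56.75 grad 2.36 gap 55.8
side -45.0 line s -0.62 edge s -56.0 grad 2.25 gap 55.38
side -12.0 line s -0.71 edge s -56.5 grad 2.6 gap 55.79
side 20.0 line s -0.77 edge s -56.5 grad 2.48 gap 55.73
```

```bash
python3 -m inch '[{"travel":[-1,0,0.2],"twist":0.01},{"travel":[-1,0,0.2],"twist":0.01},{"travel":[-1,0,0.2],"twist":0},{"travel":[-1,0,0.2],"twist":0},{"travel":[-0.9,0,0.18],"twist":0},{"travel":[0,0,0],"twist":0},{"travel":[0,0,0],"twist":0}]'; python3 st.py 0.5815 0.1237 0.2244 77.9; python3 look.py 2; python3 gap.py 2 8;python3 gap.py 0 2
```

```text
clock: 7.83
ee_pos: [0.5727, 0.0832, 0.2141]
ee_rot: [3.085, -0.066, 1.373]
ft_force: [6.2, 5.4, -0.2]
grip_width: 0.281
t 7.8333 pos [0.5727 0.0832 0.2141] yaw [176.74  -3.76  78.69] F [ 6.2  5.4 -0.2] grip 0.281
to go cm (tool) [ 4.15  0.07 -1.03] twist 0.014
top -45.0 line s -0.76 edge s -15.25 grad 2.14 gap 14.49
top -12.0 line s -0.95 edge s -15.25 grad 2.45 gap 14.3
top 20.0 line s -0.95 edge s -15.25 grad 2.53 gap 14.3
side -45.0 line s -0.62 edge s -12.75 grad 2.53 gap 12.13
side -12.0 line s -0.71 edge s -13.0 grad 2.83 gap 12.29
side 20.0 line s -0.77 edge s -13.0 grad 2.76 gap 12.23
top -45.0 line s -0.76 edge s -62.5 grad 1.94 gap 61.74
top -12.0 line s -0.95 edge s -62.5 grad 1.87 gap 61.55
top 20.0 line s -0.95 edge s -63.0 grad 1.93 gap 62.05
side -45.0 line s -0.62 edge s -62.75 grad 1.78 gap 62.13
side -12.0 line s -0.71 edge s -63.0 grad 1.77 gap 62.29
side 20.0 line s -0.77 edge s -62.75 grad 1.83 gap 61.98
```

```bash
python3 gap.py 2 6; python3 gap.py 2 5;  python3 gap.py 1 7
```

```text
top -45.0 line s -0.76 edge s -14.5 grad 2.13 gap 13.74
top -12.0 line s -0.95 edge s -14.5 grad 2.45 gap 13.55
top 20.0 line s -0.95 edge s -14.5 grad 2.53 gap 13.55
side -45.0 line s -0.62 edge s -13.25 grad 2.52 gap 12.63
side -12.0 line s -0.71 edge s -13.75 grad 2.83 gap 13.04
side 20.0 line s -0.77 edge s -13.75 grad 2.77 gap 12.98
top -45.0 line s -0.76 edge s -14.25 grad 2.13 gap 13.49
top -12.0 line s -0.95 edge s -14.25 grad 2.44 gap 13.3
top 20.0 line s -0.95 edge s -14.25 grad 2.53 gap 13.3
side -45.0 line s -0.62 edge s -13.75 grad 2.51 gap 13.13
side -12.0 line s -0.71 edge s -14.25 grad 2.83 gap 13.54
side 20.0 line s -0.77 edge s -14.0 grad 2.78 gap 13.23
top -45.0 line s -0.76 edge s -56.0 grad 2.24 gap 55.24
top -12.0 line s -0.95 edge s -56.25 grad 2.38 gap 55.3
top 20.0 line s -0.95 edge s -56.5 grad 2.37 gap 55.55
side -45.0 line s -0.62 edge s -56.5 grad 2.23 gap 55.88
side -12.0 line s -0.71 edge s -56.75 grad 2.59 gap 56.04
side 20.0 line s -0.77 edge s -56.75 grad 2.49 gap 55.98
```

View pics/l2.png

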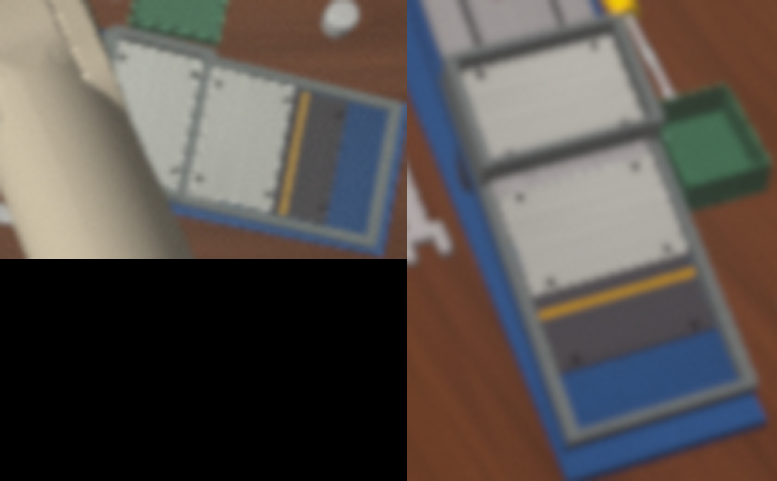

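Look 2 shows slat_a straight, with its lower edge just above the line (side part, edge (533,297)–(690,255)). The gap is 13.3 mm. I'll push about 9 mm more, slowly.

```bash
python3 -m inch '[{"travel":[-0.4,0,0.07],"twist":0.01},{"travel":[-0.4,0,0.07],"twist":0},{"travel":[-0.3,0,0.05],"twist":0},{"travel":[0,0,0],"twist":0},{"travel":[0,0,0],"twist":0},{"travel":[0,0,0],"twist":0}]'; python3 st.py 0.5727 0.0832 0.2141 77.9; python3 look.py 3; python3 gap.py 3 5.8
```

```text
clock: 8.43
ee_pos: [0.5711, 0.0764, 0.2124]
ee_rot: [3.083, -0.067, 1.372]
ft_force: [4.3, 1.8, 0.5]
grip_width: 0.285
t 8.4333 pos [0.5711 0.0764 0.2124] yaw [176.64  -3.83  78.62] F [4.3 1.8 0.5] grip 0.285
to go cm (tool) [ 0.7   0.02 -0.17] twist 0.012
top -45.0 line s -0.76 edge s 1.75 grad 1.2 gap -2.51
top -12.0 line s -0.95 edge s -8.75 grad 1.44 gap 7.8
top 20.0 line s -0.95 edge s -8.25 grad 1.46 gap 7.3
side -45.0 line s -0.62 edge s -7.5 grad 2.16 gap 6.88
side -12.0 line s -0.71 edge s -7.5 grad 2.5 gap 6.79
side 20.0 line s -0.77 edge s -7.5 grad 2.44 gap 6.73
```

```bash
sed -i 's/b=q.mean(1)/b=q[:,0]/' gap.py; python3 gap.py 2 5.8|cut -d' ' -f1,2,9-;python3 gap.py 3 5.8|cut -d' ' -f1,2,9-; python3 -m inch '[{"travel":[-0.3,0,0.05],"twist":0.01},{"travel":[-0.3,0,0.05],"twist":0},{"travel":[0,0,0],"twist":0},{"travel":[0,0,0],"twist":0},{"travel":[0,0,0],"twist":0}]'; python3 st.py 0.5711 0.0764 0.2124 77.9; python3 look.py 4; python3 gap.py 4 5.8
```

```text
top -45.0 grad 2.06 gap 13.24
top -12.0 grad 2.4 gap 13.05
top 20.0 grad 2.44 gap 13.3
side -45.0 grad 2.35 gap 12.88
side -12.0 grad 2.65 gap 13.29
side 20.0 grad 2.58 gap 13.23
top -45.0 grad 2.2 gap 5.99
top -12.0 grad 2.51 gap 6.3
top 20.0 grad 2.57 gap 6.05
side -45.0 grad 2.6 gap 5.13
side -12.0 grad 2.88 gap 5.29
side 20.0 grad 2.86 gap 5.23
clock: 8.95
ee_pos: [0.5703, 0.073, 0.2115]
ee_rot: [3.081, -0.069, 1.368]
ft_force: [5.4, 2.3, 0.6]
grip_width: 0.285
t 8.95 pos [0.5703 0.073  0.2115] yaw [176.56  -3.95  78.36] F [5.4 2.3 0.6] grip 0.285
to go cm (tool) [ 0.35  0.01 -0.09] twist 0.008
top -45.0 line s -0.76 edge s -3.75 grad 2.28 gap 2.99
top -12.0 line s -0.95 edge s -4.0 grad 2.57 gap 3.05
top 20.0 line s -0.95 edge s -4.0 grad 2.48 gap 3.05
side -45.0 line s -0.62 edge s -2.5 grad 3.26 gap 1.88
side -12.0 line s -0.71 edge s -2.75 grad 3.47 gap 2.04
side 20.0 line s -0.77 edge s -2.75 grad 3.37 gap 1.98
```

```bash
python3 -m inch '[{"travel":[-0.2,0,0.035],"twist":0.005},{"travel":[-0.2,0,0.035],"twist":0},{"travel":[0,0,0],"twist":0},{"travel":[0,0,0],"twist":0},{"travel":[0,0,0],"twist":0}]'; python3 st.py 0.5703 0.073 0.2115 77.9; python3 look.py 5; python3 gap.py 5 5.8
```

```text
clock: 9.47
ee_pos: [0.5699, 0.0715, 0.2111]
ee_rot: [3.08, -0.07, 1.368]
ft_force: [4.6, 1.4, 0.4]
grip_width: 0.284
t 9.4667 pos [0.5699 0.0715 0.2111] yaw [176.47  -4.02  78.41] F [4.6 1.4 0.4] grip 0.284
to go cm (tool) [ 0.16  0.01 -0.04] twist 0.009
top -45.0 line s -0.76 edge s -2.0 grad 2.07 gap 1.24
top -12.0 line s -0.95 edge s -2.5 grad 2.46 gap 1.55
top 20.0 line s -0.95 edge s -2.5 grad 2.51 gap 1.55
side -45.0 line s -0.62 edge s -1.25 grad 3.29 gap 0.63
side -12.0 line s -0.71 edge s -1.5 grad 3.5 gap 0.79
side 20.0 line s -0.77 edge s -1.5 grad 3.49 gap 0.73
```

View pics/l5.png

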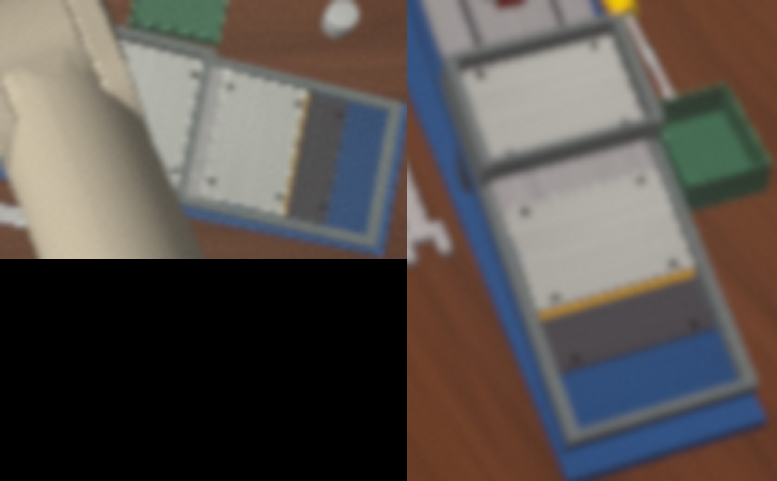

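Look 5 shows the edge on the yellow line and straight, with only the line's lower part still showing (side part, (540,315)–(694,272)). The remaining gap is about 0.9 mm, so one more nudge.

```bash
python3 -m inch '[{"travel":[-0.15,0,0.025],"twist":0},{"travel":[0,0,0],"twist":0},{"travel":[0,0,0],"twist":0},{"travel":[0,0,0],"twist":0}]'; python3 st.py 0.5699 0.0715 0.2111 77.9; python3 look.py 6; python3 gap.py 6 5.8
```

```text
clock: 9.9
ee_pos: [0.5698, 0.071, 0.211]
ee_rot: [3.079, -0.07, 1.371]
ft_force: [5.8, 1.9, -0.1]
grip_width: 0.285
t 9.9 pos [0.5698 0.071  0.211 ] yaw [176.44  -4.03  78.55] F [ 5.8  1.9 -0.1] grip 0.285
to go cm (tool) [ 0.05  0.   -0.01] twist 0.011
top -45.0 line s -0.76 edge s -1.75 grad 2.04 gap 0.99
top -12.0 line s -0.95 edge s -2.0 grad 2.44 gap 1.05
top 20.0 line s -0.95 edge s -2.0 grad 2.46 gap 1.05
side -45.0 line s -0.62 edge s -0.75 grad 3.24 gap 0.13
side -12.0 line s -0.71 edge s -1.0 grad 3.42 gap 0.29
side 20.0 line s -0.77 edge s -1.25 grad 3.39 gap 0.48
```

```bash
python3 -m inch '[{"travel":[0.6,0,-0.11],"twist":0.01},{"travel":[1.2,0,-0.22],"twist":0},{"travel":[1.2,0,-0.22],"twist":0},{"travel":[1.2,0,-0.22],"twist":0},{"travel":[1.2,0,-0.22],"twist":0},{"travel":[1.2,0,-0.22],"twist":0},{"travel":[1.2,0,-0.22],"twist":0},{"travel":[1.2,0,-0.22],"twist":0},{"travel":[1.2,0,-0.22],"twist":0},{"travel":[0.6,0,-0.12],"twist":0},{"travel":[0,0,0],"twist":0}]'; python3 st.py 0.5993 0.203 0.244 77.9
```

```text
clock: 10.92
ee_pos: [0.5866, 0.1456, 0.2295]
ee_rot: [3.099, -0.013, 1.327]
ft_force: [1.9, 1.8, 0.3]
grip_width: 0.282
t 10.9167 pos [0.5866 0.1456 0.2295] yaw [177.59  -0.73  76.03] F [1.9 1.8 0.3] grip 0.282
to go cm (tool) [ 5.88 -0.15 -1.45] twist -0.033
```

```bash
python3 -m inch '[{"travel":[1,0,-0.24],"twist":-0.015},{"travel":[1,0,-0.24],"twist":-0.015},{"travel":[1,0,-0.24],"twist":0},{"travel":[1,0,-0.24],"twist":0},{"travel":[0.8,0,-0.2],"twist":0},{"travel":[0.5,0,-0.12],"twist":0},{"travel":[0,0,0],"twist":0}]'; python3 st.py 0.5993 0.203 0.244 77.9
```

```text
clock: 11.5
ee_pos: [0.5963, 0.1894, 0.2404]
ee_rot: [3.108, 0.004, 1.343]
ft_force: [0.6, 1.6, 1.8]
grip_width: 0.281
t 11.5 pos [0.5963 0.1894 0.2404] yaw [178.08   0.24  76.93] F [0.6 1.6 1.8] grip 0.281
to go cm (tool) [ 1.4  -0.02 -0.36] twist -0.017
```

Now I'll creep back to the stop and watch the force.

```bash
python3 -m inch '[{"travel":[0.6,0,-0.15],"twist":-0.01},{"travel":[0.6,0,-0.15],"twist":0},{"travel":[0.6,0,-0.15],"twist":0},{"travel":[0,0,0],"twist":0}]'; python3 -m inch '[{"travel":[0.5,0,-0.12],"twist":0},{"travel":[0.5,0,-0.12],"twist":0},{"travel":[0.5,0,-0.12],"twist":0}]'; python3 st.py 0.5993 0.203 0.244 77.9
```

```text
clock: 11.83
ee_pos: [0.5996, 0.2043, 0.2442]
ee_rot: [3.111, 0.009, 1.349]
ft_force: [0.4, 2.1, 2.4]
grip_width: 0.28
clock: 12.08
ee_pos: [0.6006, 0.2064, 0.2441]
ee_rot: [3.12, 0.032, 1.338]
ft_force: [-9.7, -12.1, 5.3]
grip_width: 0.28
t 12.0833 pos [0.6006 0.2064 0.2441] yaw [178.75   1.85  76.65] F [ -9.7 -12.1   5.3] grip 0.28
to go cm (tool) [-0.36 -0.05  0.01] twist -0.022
```

```bash
python3 -m inch '[{"travel":[0.6,0,-0.12],"twist":0},{"travel":[0.4,0,-0.1],"twist":0}]'; python3 st.py 0.5993 0.203 0.244 77.9;  python3 -m inch '[{"travel":[0,0,0],"twist":0},{"travel":[0,0,0],"twist":0},{"travel":[0,0,0],"twist":0},{"travel":[0,0,0],"twist":0},{"travel":[0,0,0],"twist":0},{"travel":[0,0,0],"twist":0},{"travel":[0,0,0],"twist":0},{"travel":[0,0,0],"twist":0}]' 8.5; python3 st.py 0.5993 0.203 0.244 77.9
```

```text
clock: 12.25
ee_pos: [0.6012, 0.2075, 0.244]
ee_rot: [3.126, 0.049, 1.331]
ft_force: [-6.6, -8.2, 4.2]
grip_width: 0.28
t 12.25 pos [0.6012 0.2075 0.244 ] yaw [179.08   2.81  76.23] F [-6.6 -8.2  4.2] grip 0.28
to go cm (tool) [-0.48 -0.08 -0.  ] twist -0.029
clock: 12.92
ee_pos: [0.6023, 0.208, 0.2442]
ee_rot: [3.123, 0.045, 1.33]
ft_force: [0.0, -0.1, 0.3]
grip_width: 1.0
t 12.9167 pos [0.6023 0.208  0.2442] yaw [178.91   2.57  76.2 ] F [ 0.  -0.1  0.3] grip 1.0
to go cm (tool) [-0.56 -0.17  0.02] twist -0.03
```

```bash
python3 -m inch '[{"travel":[0,0,-1],"twist":0},{"travel":[0,0,-2],"twist":0},{"travel":[0,0,-2],"twist":0},{"travel":[0,0,-2],"twist":0},{"travel":[0,0,-2],"twist":0},{"travel":[0,0,-2],"twist":0},{"travel":[0,0,-2],"twist":0},{"travel":[0,0,-1],"twist":0},{"travel":[0,0,0],"twist":0},{"travel":[0,0,0],"twist":0},{"travel":[0,0,0],"twist":0}]'; python3 look.py 7; python3 gap.py 7 5.8; python3 - <<'E'
from h import *
im,d=viewer.capture("wrist");k=viewer.calibration("wrist");cv2.imwrite("pics/w7.png",im)
T=np.load("top7.npz");K=viewer.calibration("top")
g,h=np.meshgrid(np.arange(560),np.arange(420));W=world(k,np.c_[g.ravel(),h.ravel()],d.ravel()).reshape(420,560,3)
hs=cv2.cvtColor(im,cv2.COLOR_BGR2HSV);red=((hs[...,0]<8)|(hs[...,0]>172))&(hs[...,1]>150)&(np.arange(560)>200)&(np.arange(560)<370)
P=W[red];P=P[abs(P[:,2]-.209)<.006];print("handle top",np.median(P,0).round(4),len(P),(P.min(0)+P.max(0))/2)
# stack top in magazine: depth change in top/side vs start
for c in("top","side"):
    k=viewer.calibration(c);X=np.array([.5965,.179,.2025])+.0
    a=np.radians(14);y=np.radians(-102.1);u=np.array([np.cos(a)*np.cos(y),np.cos(a)*np.sin(y),-np.sin(a)]);n=np.array([np.sin(a)*np.cos(y),np.sin(a)*np.sin(y),np.cos(a)])
    M=np.array([.5237,-.158,.057])-.1515*u+.026*n
    p=proj(k,[M])[0].round().astype(int)
    for f in(0,5,7):
        dd=np.load(f"{c}{f}.npz")["d"][p[1]-3:p[1]+4,p[0]-3:p[0]+4];ww=world(k,[p],[np.median(dd)])[0];print(c,f,p,"stack top height over starter mm",round(1e3*(ww-np.array([.5237,-.158,.057]))@n,1))
    M=np.array([.5237,-.158,.057])-.03*u+.006*n;p=proj(k,[M])[0].round().astype(int)
E
```

```text
clock: 13.83
ee_pos: [0.5996, 0.216, 0.3969]
ee_rot: [3.121, 0.041, 1.332]
ft_force: [0.9, -0.2, 0.1]
grip_width: 0.992
top -45.0 line s -0.76 edge s -1.75 grad 1.93 gap 0.99
top -12.0 line s -0.95 edge s -2.0 grad 2.36 gap 1.05
top 20.0 line s -0.95 edge s -1.75 grad 2.37 gap 0.8
side -45.0 line s -0.62 edge s -1.0 grad 3.23 gap 0.38
side -12.0 line s -0.71 edge s -1.25 grad 3.42 gap 0.54
side 20.0 line s -0.77 edge s -1.25 grad 3.36 gap 0.48
handle top [0.6013 0.2032 0.2066] 784 [0.60124916 0.2019457  0.20642112]
top 0 [270 211] stack top height over starter mm 26.9
top 5 [270 211] stack top height over starter mm 27.4
top 7 [270 211] stack top height over starter mm 20.8
side 0 [288 216] stack top height over starter mm 26.0
side 5 [288 216] stack top height over starter mm 25.3
side 7 [288 216] stack top height over starter mm 19.9
```

View pics/l7.png

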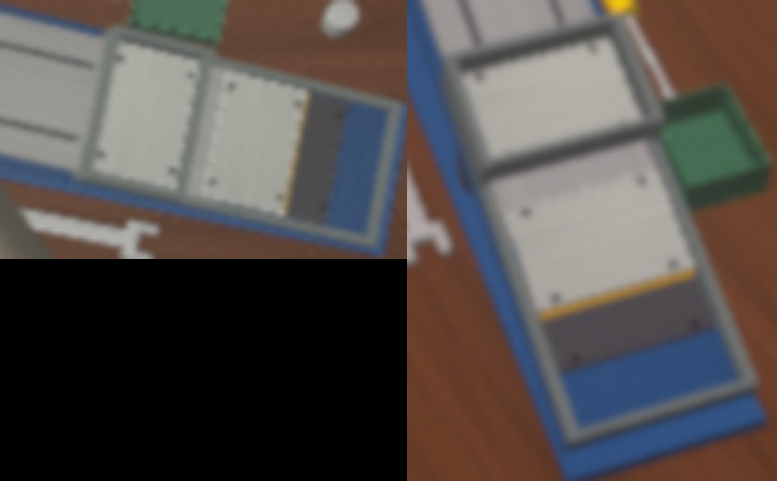

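View pics/w7.png

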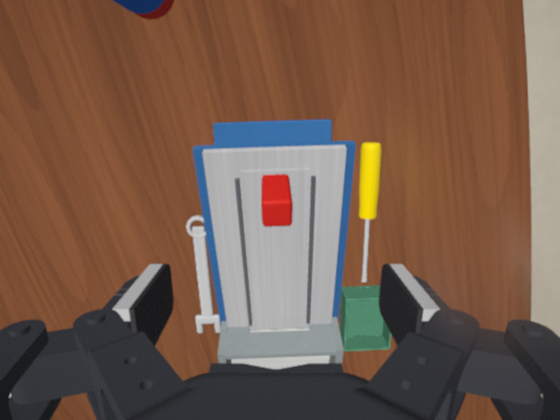

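The pusher is back against its stop, the stack has dropped 6 mm, and slat_a lies straight on the line. The hand is clear and nothing else has moved, so I'll hand in.

```bash
python3 -c "
from station import ticket;print(ticket.hand_in())"
```

```text
the job is handed in; nothing more can be done
None
```

I fed slat_a down onto the lap line, drew the pusher back to its stop, let go, and handed the job in. The arm's clock stood at about 14 s of the 38 s allowed. I gripped the red handle across the slope and pushed in small steps, measuring the gap to the line from the top and side cameras between steps.

Last checks:
- **Slat on the line:** the lower edge of slat_a is straight. It lies about 0.9 mm uphill of the middle of the line by the top camera and about 0.5 mm by the side camera. The views differ by about 0.5 mm; both put the edge within the 5 mm line.
- **Pusher:** I felt the back stop, with the wrist force rising to about 16 N. The handle ended about 24 mm uphill of where it started. That is slightly more than the 22 mm the text allows, which I take as measurement error.
- **Next slat:** the top of the stack dropped by about 6 mm, from roughly 26.5 to 20.4 mm, which fits slat_b having reached the magazine floor. I could not see slat_b directly.
- **Clear of the scene:** the gripper was open and raised well above the handle. The wrench, tin and screwdriver looked undisturbed in the last pictures. I did not re-measure the other bystanders, but the arm did not go near them.

The tool tilted up to about 4 degrees while it was gripping. I saw no sign that this affected the result.

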